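# Seat a steel coupon in the corner pocket of a setting plate

### The job

Push the rectangular steel coupon that lies on the dark setting plate up against the long rail until its long side is flush with the rail, while it is still well clear of the pocket. Then, keeping it against the rail, slide it along into the corner pocket until it is fully home against both the rail and the end stop, and withdraw. Only push it with the fingertips or the outside of the fingers: do not take it between the fingers, lift it or tip it, and leave the other things standing where they are.

Things in the scene. Friction and masses are not known exactly. Their poses are not given: they have to be found in the camera images.
- plate: Fixed dark steel setting plate, 160 (x) by 320 (y) by 12 mm thick, on the bench. Origin: centre of its underside; x points across it towards the rail, y along the rail towards the end stop. The straight aluminium rail along its far edge is 320 mm long, 14 mm wide, 12 mm high above the plate top; its working face, which looks to -x, is at plate x = +60 mm.
- stop: Fixed aluminium end stop on the plate; its place along the rail varies. Origin: inner corner of the pocket, at plate-top level, where rail face meets stop face; axes as the plate's. Bar x -46 to 0, y 0 to 16 mm, 14 mm high (clamp knob on top 6 mm more). A lip x -46 to -34, y -25 to 0 mm, 14 mm high, makes the pocket: 34 mm wide from rail to lip, 25 mm deep, open to -y.
- home (a point): Fixed point on the plate top in and before the pocket, where the centre of the coupon's underside is when fully home: 15 mm off the rail's face and 25 mm short of the stop's face (so half of the coupon sticks out of the pocket). Axes as the plate's.
- coupon: Loose steel coupon, a plain rectangular block 30 (its x) by 50 (its y) by 18 mm high, 0.14 to 0.28 kg, lying flat on the plate. Origin: centre of its underside. It starts 80 to 230 mm short of home along the rail, off the rail with its long side turned up to 0.5 rad from it. It slides, does not spring back, and may jam askew on one corner: then push nearer the end that stands off.
- mount: Bystander: round black resin specimen mount with a metal centre, 30 mm in diameter, 20 mm high, loose on the plate. Origin: centre of its underside.
- slug: Bystander: loose plain steel cylinder on the bench, 38 mm in diameter, 34 mm high. Origin: centre of its underside.
- jar: Bystander: small white jar with a black lid on the bench, 48 mm in diameter, 60 mm high. Origin: centre of its underside.
Not all that is in view belongs to the job. What is shaped like the coupon but blue, brown or orange is not meant.

How it is judged:
On the way:
1. the coupon lies with its long side flush against the rail (gap under 3 mm, parallel within 0.06 rad), still at least 40 mm short of home (x of coupon in the frame of stop between -0.018 and -0.012 m and angle between the y axis of coupon and the y axis of stop, either way round below 0.06 rad and y of coupon in the frame of stop below -0.065 m), for 0.2 s.
At the end, for the whole second after the job is handed in: The coupon lies flat and at rest in the pocket, its long side within 3 mm of the rail and parallel to it within 0.06 rad, its end within 3 mm of the stop (x of coupon in the frame of stop between -0.018 and -0.012 m and angle between the y axis of coupon and the y axis of stop, either way round below 0.06 rad and y of coupon in the frame of stop between -0.028 and -0.021 m and angle between coupon's own z axis and vertical below 0.05 rad and z of coupon in the frame of stop below 0.003 m and linear speed of coupon below 0.01 m/s); the robot touches nothing.
It fails at once if the coupon leaves the rail by more than 6 mm on the last 40 mm before home (y of coupon in the frame of stop above -0.065 m and x of coupon in the frame of stop below -0.021 m).
It fails at once if the coupon is lifted or tipped (z of coupon in the frame of stop above 0.006 m or angle between coupon's own z axis and vertical above 0.2 rad).
It fails at once if the coupon is taken between the fingers (x of the grasp point in the frame of coupon between -0.014 and 0.014 m and y of the grasp point in the frame of coupon between -0.024 and 0.024 m and z of the grasp point in the frame of coupon below 0.03 m).
It fails at once if a bystander is shifted by more than 10 mm (distance of any of mount, slug, jar from where it was at the start of the episode above 0.01 m).
It also fails if it takes over 58 s, if anything falls off the work surface, if the arm or the gripper's body presses on something with over 40 N, if the wrist force passes 120 N, or if a joint passes its speed limit or range.

### The arm

A 6-joint arm with a two-finger parallel gripper is mounted at the origin on the work surface. World frame = base frame: x ahead of the robot, y to its left, z up, the work surface at z = 0. Lengths are in m, angles in rad, forces in N, time in s.
With the tool pointing down it reaches from about 0.4 to 0.825 m from the base axis. Payload 7 kg.
Tool frame: the origin (TCP) lies midway between the tips of the shut fingers; the grasp point (between the pads) lies 19 mm behind it; z points along the fingers, y is the line along which they close (so a half turn about z gives the same grasp; the last joint's range is limited). The gripper opens to 88 mm and grips with 3 to 60 N. Pads are 19 mm wide; open, the fingers measure 130 mm over their backs; the gripper's body (78 mm by 193 mm) begins 47 mm behind the grasp point.
Start: joints at [-0.883, 0.359, 0.012, 0, -1.224, -0.288], TCP at [0.263, -0.622, 0.227] pointing down, gripper open.
Joint ranges: [-3.07, 3.07], [-1.43, 2.12], [-1.02, 1.25], [-3.03, 1.67], [-3.05, -0], [-3.03, 3.03]. Speed limits (rad/s): [2.39, 2.39, 3.01, 3.14, 3.14, 3.14].

### API

Orientations are given as [roll, pitch, yaw] about the fixed x, y, z axes, in that order (R = Rz(yaw) Ry(pitch) Rx(roll)).
In Python, from station import get_state, grab_frame, calibration, job_done, boxes_of, regions_of, spot_point gives the robot as it stands. The module is installed in compiled form; this text tells all that it offers.
- The arm moves only by the tool arm_command, never from a script. Its argument "commands" is a list of rows, each an object of numbers: "tx", "ty", "tz": the shift along the tool's x, y, z each as a share of 25 cm, from -1 to 1; "twist": the turn about the tool's z as a share of 180 degrees, from -1 to 1. A call has exactly 8 rows; each row is the pose to reach, as a shift and turn from the pose commanded when the call began, along the tool's axes at that moment, turning the shorter way round; what a row does not reach only later rows make up. A row lasts 1/12 s, in which the tool goes at most 41.7 mm and 7.16 degrees, less where a joint would pass 70% of its speed; a pose out of reach is approached as far as the arm can. A call with a number of a shift or a turn outside -1 to 1 is refused whole. A call with a gripper value outside its range is refused whole. "claw" is the opening, from 0 (shut) to 1 (fully open), set as the call begins (left out, the last holds). The fingers move at their own pace and stop on an object; "grip_force" is the grip in N (left out, the last holds). Time passes only in rows, so rows that repeat a pose let the fingers close, or fill a call up. It gives the time, the measured TCP pose, the force, the opening and the grip force at its end, in the units of the state.
- get_state(): the state, without advancing time (a new reading comes with each control period).
- grab_frame(name): name is "scene" or "top" or "wrist"; returns the picture (420x560x3 uint8, red, green, blue); there is no depth.
- calibration(name): a dict with "camera_matrix" (3x3 intrinsics, pixels), "k1" (the pictures are not rectified: a ray, as slopes to the right and down, at radius r is drawn at 1 + k1 r^2 times it, then the intrinsics apply), "extrinsics" (4x4, takes a point from camera to world coordinates). Camera axes: x right, y down, z forward; pixel columns grow to the right and rows downward; lengths in m; the calibration is good to about 2 mm. A picture is of the moment at which its call begins: read the wrist's pose just before it. calibration takes no time and is no camera call; for the wrist camera it gives the pose at the moment of the call.
- job_done(): hands the job in; it is judged then, once.
Trained networks look in the newest picture that a camera, given by its name, has taken for a name from the list of things; names that differ only in an ending like _2 or _b are one class to them, and where a whole thing is asked for, a point or a joint stands for the part that bears it (a point fixed in the world has none). Each returns a list of dicts, best first, with "score" (0 to 1); they miss things now and then, are a little off and sometimes report something else, mostly with a low value. They report only what shows in the picture. A call takes as long as a camera call. They do not tell look-alikes from the thing itself.
- boxes_of(query, camera): "rect" ([left, top, right, bottom] in pixels, round what is visible of it).
- regions_of(query, camera): "region" (420x560 bool, what is visible of it) and "rect" ([left, top, right, bottom] in pixels, round what is visible of it).
- spot_point(query, camera): "uv" ([column, row] in pixels: a listed point, or the origin of a listed thing).
The state is a dict: "t": time; "q": joint angles; "qd": joint speeds; "joint_efforts": joint torques, N m; "eef_pos": TCP position; "ee_rot": TCP orientation; "force": force on the tool from outside, world axes, zero at the start; "moment": the same for the moment, N m; "width": finger opening in m; "gripper_force": force on a finger pad.
Only numpy, scipy, OpenCV 4.12 (cv2) and the standard library are available. Lean on these libraries where they do the work, as an engineer would, in place of code of your own. Each camera call takes 0.05 s, during which the arm holds its last target. There are 200 camera calls.

## Working session

There is one attempt and no reset: what is moved stays moved. The work goes in short steps, Python scripts to look and compute and a tool call to move; the robot and the scene stay as the last step left them, time stands still between calls to the robot, and variables do not carry over. Pictures are saved under pics/ and viewed, at most 10 in all, crops included, and the job is handed in when it is done.

Besides the shell and the picture viewer there is one more tool, called as name(argument=value, ...) on one line, values as JSON. arm_command: Moves the arm, as the interface text tells. Shift numbers are shares of 25 cm and turn numbers shares of 180 degrees, none past 1 either way. Its arguments: {"type":"object","properties":{"commands":{"type":"array"},"claw":{"type":"number"},"grip_force":{"type":"number"}},"required":["commands"]}

```bash
mkdir -p pics; cat > h.py <<'E'
import numpy as np, cv2
from station import *
def ray(cam,uv,z,c=None):
    c=c or calibration(cam);K=np.array(c["camera_matrix"]);T=np.array(c["extrinsics"])
    d=(np.array(uv,float)-[K[0,2],K[1,2]])/[K[0,0],K[1,1]]
    s=d.copy()
    for _ in range(20): s=d/(1+c["k1"]*(s@s))
    v=T[:3,:3]@[s[0],s[1],1];o=T[:3,3]
    return o+v*(z-o[2])/v[2]
def proj(cam,P,c=None):
    c=c or calibration(cam);K=np.array(c["camera_matrix"]);T=np.array(c["extrinsics"])
    p=T[:3,:3].T@(np.array(P)-T[:3,3]);s=p[:2]/p[2];s=s*(1+c["k1"]*(s@s))
    return s*[K[0,0],K[1,1]]+[K[0,2],K[1,2]]
def save(im,n): cv2.imwrite("pics/"+n,im[:,:,::-1])
E
python3 - <<'E'
from h import *
s=get_state();print(s)
for c in ["top","scene"]:
    im=grab_frame(c);save(im,c+"1.png")
    print(c,np.array(calibration(c)["extrinsics"])[:3,3])
    for n in ["coupon","plate","stop","mount","slug","jar"]:
        print(n,[(np.round(b["score"],2),np.round(b["rect"])) for b in boxes_of(n,c)[:3]])
    print("home",[(np.round(b["score"],2),np.round(b["uv"]),ray(c,b["uv"],.012).round(3)) for b in spot_point("home",c)[:2]])
    print("stop",[(np.round(b["score"],2),np.round(b["uv"]),ray(c,b["uv"],.012).round(3)) for b in spot_point("stop",c)[:2]])
print(get_state()["t"])
E
```

```text
{'t': 0.0, 'q': array([-8.82873402e-01,  3.59377704e-01,  1.10520557e-02, -3.40532495e-04,
       -1.22411587e+00, -2.88082328e-01]), 'qd': array([ 1.57575686e-03,  3.90685600e-05,  3.24833850e-03,  1.68658365e-04,
       -1.17355336e-03,  2.45663861e-03]), 'joint_efforts': array([ 7.48211664e-05, -5.82724750e+01,  2.93043673e+01,  6.99712202e+00,
        6.71414149e-03, -1.30416574e-04]), 'eef_pos': array([ 0.26252213, -0.62131621,  0.22562741]), 'ee_rot': array([ 3.13992430e+00, -1.60535361e-04, -2.74186789e+00]), 'force': array([ 0.67374402,  0.92869024, -0.01138113]), 'moment': array([ 0.06194757, -0.0417838 ,  0.0463582 ]), 'gripper_force': 0.0, 'width': 0.0878225399032736}
top [0.38649077 0.01309042 0.9215343 ]
coupon [(np.float64(0.9), array([261., 256., 280., 279.])), (np.float64(0.87), array([359., 135., 377., 156.])), (np.float64(0.7), array([302., 255., 327., 276.]))]
plate [(np.float64(0.96), array([182., 156., 330., 234.]))]
stop [(np.float64(0.7), array([189., 162., 211., 184.]))]
mount [(np.float64(0.73), array([256., 197., 270., 214.]))]
slug [(np.float64(0.66), array
[... 359 characters left out ...]
), array([184., 169., 204., 181.])), (np.float64(0.62), array([273., 138., 290., 160.]))]
plate [(np.float64(0.78), array([227., 168., 368., 315.]))]
stop [(np.float64(0.78), array([299., 276., 323., 308.]))]
mount [(np.float64(0.77), array([294., 213., 305., 233.]))]
slug [(np.float64(0.8), array([358., 335., 382., 361.])), (np.float64(0.35), array([226., 171., 367., 320.])), (np.float64(0.33), array([291., 215., 304., 230.]))]
jar [(np.float64(0.55), array([224., 135., 246., 158.])), (np.float64(0.35), array([357., 333., 380., 361.]))]
home [(np.float64(0.69), array([298., 287.]), array([0.58 , 0.189, 0.012]))]
stop [(np.float64(0.8), array([296., 301.]), array([0.598, 0.211, 0.012]))]
0.9
```

```bash
python3 - <<'E'
import cv2
im=cv2.imread("pics/top1.png")[110:300,110:410]
cv2.imwrite("pics/top1c.png",cv2.resize(im,None,fx=2.6,fy=2.6,interpolation=cv2.INTER_CUBIC))
E
```

```text
(no output)
```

View pics/top1c.png

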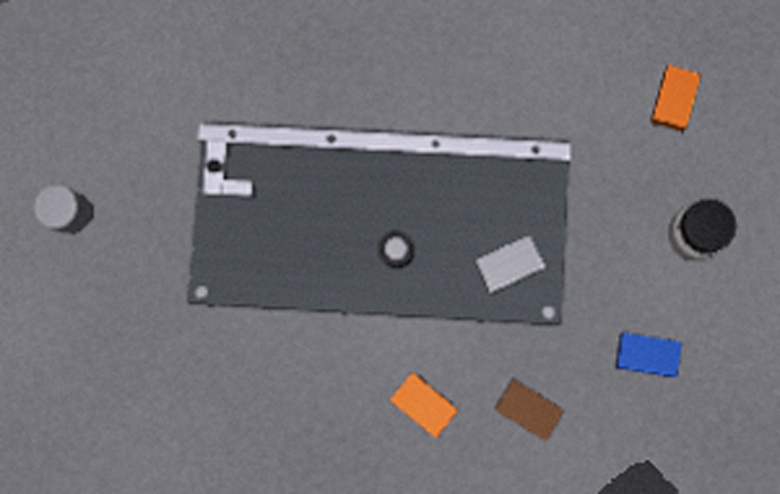

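```bash
python3 - <<'E'
from h import *
f=lambda u,v,z:ray("top",(110+u/2.6,110+v/2.6),z)
P=dict(ll=f(190,303,.012),lr=f(560,324,.012),rl=f(200,124,.024),rr=f(571,142,.024),rfl=f(252,146,.012),rfr=f(570,160,.012),mount=f(396,248,.032),jar=f(708,226,.06),slug=f(56,208,.034))
for k,p in P.items():print(k,p.round(4))
a=np.arctan2(*(P['ll']-P['lr'])[[1,0]]);b=np.arctan2(*(P['rl']-P['rr'])[[1,0]])
print(a,b,np.linalg.norm(P['ll']-P['lr']),np.linalg.norm(P['rl']-P['rr']))
c=[f(u,v,.03)[:2] for u,v in[(477,262),(531,237),(545,267),(492,292)]]
print(np.round(c,4),np.mean(c,0))
for i in range(4):
  d=c[(i+1)%4]-c[i];print(np.linalg.norm(d),np.arctan2(d[1],d[0]))
c=calibration("wrist");T=np.array(c["extrinsics"]);s=get_state();print(T,s['eef_pos'],c['camera_matrix'],s['ee_rot'])
E
```

```text
ll [0.4573 0.2432 0.012 ]
lr [ 0.4309 -0.0714  0.012 ]
rl [0.6106 0.232  0.024 ]
rr [ 0.5846 -0.0859  0.024 ]
rfl [0.5925 0.1892 0.012 ]
rfr [ 0.5715 -0.0857  0.012 ]
mount [0.4971 0.0646 0.032 ]
jar [ 0.5041 -0.1897  0.06  ]
slug [0.5395 0.3533 0.034 ]
1.4870203704703133 1.4891065812141124 0.3156666234213569 0.31895921989341675
[[ 0.4836 -0.0026]
 [ 0.5033 -0.0484]
 [ 0.4778 -0.0591]
 [ 0.4581 -0.0143]] [ 0.48069127 -0.03111168]
0.04982812296658165 -1.1641246716492253
0.02768965267749411 -2.7443848285462784
0.048894092940938334 1.9834288470113357
0.02798795117273126 0.4307147600817575
[[-0.38965248  0.88432589  0.2571744   0.19471085]
 [ 0.92096043  0.37466222  0.1070519  -0.650931  ]
 [-0.00168476  0.27856048 -0.96041721  0.38570708]
 [ 0.          0.          0.          1.        ]] [ 0.26270876 -0.62175714  0.22659856] [[349.18256488   0.         287.29186703]
 [  0.         349.18256488 210.47361385]
 [  0.           0.           1.        ]] [-3.14154812e+00  1.50503585e-05 -2.74182098e+00]
```

The grey coupon is at about full px (306,211), crop (510,264). It could be confused with orange (370,147), orange (273,266), brown (314,267) or blue (360,246), and I rule those out by colour. The mount is at (262,205), and the pocket is at the left end of the rail. I'll shut the fingers, line tool y up with the rail and go closer.

arm_command(commands=[{"tx":-0.82,"ty":0.835,"twist":0.153},{"tx":-0.82,"ty":0.835,"twist":0.153},{"tx":-0.82,"ty":0.835,"twist":0.153},{"tx":-0.82,"ty":0.835,"twist":0.153},{"tx":-0.82,"ty":0.835,"twist":0.153},{"tx":-0.82,"ty":0.835,"twist":0.153},{"tx":-0.82,"ty":0.835,"twist":0.153},{"tx":-0.82,"ty":0.835,"twist":0.153}], claw=0, grip_force=20)

```text
invalid input
```

arm_command(commands=[{"tx":-0.82,"ty":0.835,"tz":0,"twist":0.153},{"tx":-0.82,"ty":0.835,"tz":0,"twist":0.153},{"tx":-0.82,"ty":0.835,"tz":0,"twist":0.153},{"tx":-0.82,"ty":0.835,"tz":0,"twist":0.153},{"tx":-0.82,"ty":0.835,"tz":0,"twist":0.153},{"tx":-0.82,"ty":0.835,"tz":0,"twist":0.153},{"tx":-0.82,"ty":0.835,"tz":0,"twist":0.153},{"tx":-0.82,"ty":0.835,"tz":0,"twist":0.153}], claw=0, grip_force=20)

```text
t: 1.57
eef_pos: [0.3718, -0.3453, 0.2272]
ee_rot: [3.141, 0.002, 3.064]
force: [-0.9, -0.8, -1.4]
width: 0.0403
gripper_force: 0.0
```

arm_command(commands=[{"tx":-0.12,"ty":1,"tz":0.3,"twist":0},{"tx":-0.12,"ty":1,"tz":0.3,"twist":0},{"tx":-0.12,"ty":1,"tz":0.3,"twist":0},{"tx":-0.12,"ty":1,"tz":0.3,"twist":0},{"tx":-0.12,"ty":1,"tz":0.3,"twist":0},{"tx":-0.12,"ty":1,"tz":0.3,"twist":0},{"tx":-0.12,"ty":1,"tz":0.3,"twist":0},{"tx":-0.12,"ty":1,"tz":0.3,"twist":0}])

```text
t: 2.23
eef_pos: [0.4206, -0.1004, 0.151]
ee_rot: [3.142, -0.001, 3.065]
force: [0.7, -0.1, 0.4]
width: 0.0003
gripper_force: 0.0
```

```bash
python3 - <<'E'
from h import *
s=get_state();c=calibration("wrist");im=grab_frame("wrist");save(im,"w1.png");print(s['eef_pos'],s['ee_rot'],s['width'])
r=regions_of("coupon","wrist")
for b in r[:3]:
    m=b["region"].astype(np.uint8);print(b["score"],b["rect"],im[b["region"]].mean(0).round())
    q=cv2.boxPoints(cv2.minAreaRect(cv2.findNonZero(m)))
    w=np.array([ray("wrist",p,.03,c)[:2] for p in q]);print(q.round(),w.round(4).tolist(),w.mean(0))
E
```

```text
[ 0.42057562 -0.10037531  0.1509891 ] [ 3.14150638e+00 -5.60397948e-04  3.06475214e+00] 0.0003199886882956935
0.94 [351.0, 231.2, 395.1, 248.5] [141. 140. 145.]
[[354. 233.]
 [395. 233.]
 [395. 250.]
 [354. 250.]] [[0.4523, -0.0458], [0.4551, -0.0104], [0.471, -0.0102], [0.468, -0.0461]] [ 0.46161721 -0.02812451]
0.93 [203.4, 161.3, 267.4, 202.8] [ 38.  65. 141.]
[[201. 199.]
 [205. 160.]
 [266. 166.]
 [262. 206.]] [[0.4129, -0.1723], [0.3805, -0.1641], [0.3897, -0.1153], [0.4225, -0.1218]] [ 0.40139722 -0.14337651]
0.67 [418.2, 89.1, 484.2, 156.2] [179.  91.  43.]
[[415. 120.]
 [442.  89.]
 [488. 128.]
 [462. 159.]] [[0.3617, 0.0056], [0.3386, 0.0265], [0.3707, 0.0665], [0.3951, 0.0453]] [0.36652062 0.03596575]
```

View pics/w1.png

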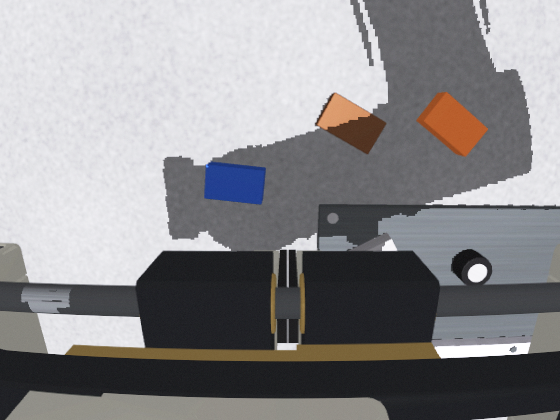

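The view shows the blue block at (235,183), orange blocks at (350,120) and (452,124), and the mount at (472,268). The coupon is mostly hidden behind the gripper at (375,243). I need the fingertip shape, so I'll check it in one crop.

```bash
python3 - <<'E'
from h import *
s=get_state();c=calibration("wrist");e=s['eef_pos']
for dz in(0,.019,.04,.066):print(dz,proj("wrist",e+[0,0,dz],c).round(),proj("wrist",e+[0,.021,dz],c).round(),proj("wrist",e+[-.0095,.0,dz],c).round())
im=grab_frame("scene");p=proj("scene",e);print(p)
x,y=p.astype(int);save(cv2.resize(im[max(0,y-70):y+70,x-100:x+100],None,fx=4,fy=4,interpolation=cv2.INTER_CUBIC),"s2.png")
E
```

```text
0 [287. 264.] [329. 261.] [286. 246.]
0.019 [287. 282.] [334. 278.] [286. 262.]
0.04 [287. 307.] [341. 303.] [285. 286.]
0.066 [287. 351.] [353. 346.] [285. 326.]
[285.90647146 113.44441576]
```

View pics/s2.png

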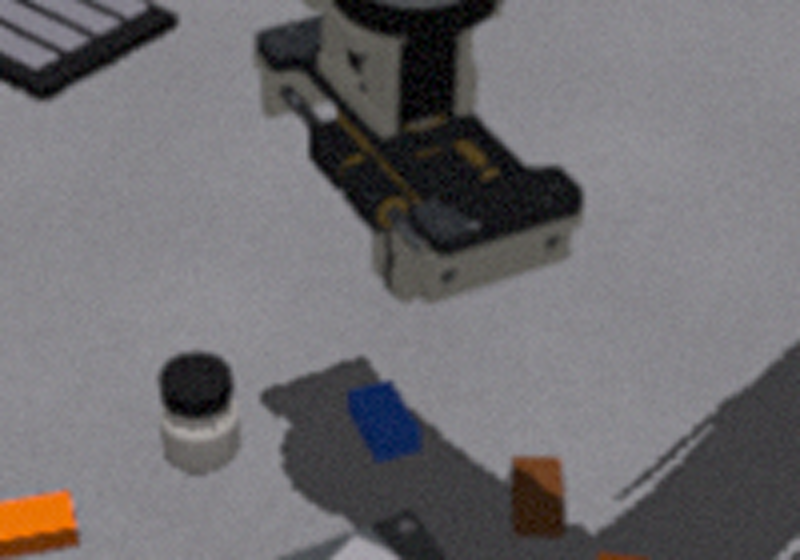

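The gripper body hides the fingers in this view. The body sits 66 mm above the tips, so it clears everything. Next: descend behind the coupon on its off-rail side.

arm_command(commands=[{"tx":0,"ty":0.316,"tz":0.1,"twist":0},{"tx":0,"ty":0.316,"tz":0.3,"twist":0},{"tx":0,"ty":0.316,"tz":0.4,"twist":0},{"tx":0,"ty":0.316,"tz":0.46,"twist":0},{"tx":0,"ty":0.316,"tz":0.5,"twist":0},{"tx":0,"ty":0.316,"tz":0.53,"twist":0},{"tx":0,"ty":0.316,"tz":0.53,"twist":0},{"tx":0,"ty":0.316,"tz":0.53,"twist":0}])

```text
t: 3.05
eef_pos: [0.4272, -0.0248, 0.0195]
ee_rot: [-3.142, 0.0, 3.059]
force: [0.4, 0.9, -0.1]
width: 0.0005
gripper_force: 0.0
```

```bash
python3 - <<'E'
from h import *
im=grab_frame("scene");im2=grab_frame("top")
a=cv2.resize(im[140:260,240:380],(560,480),interpolation=cv2.INTER_CUBIC)
save(a,"s3.png")
for cam in("scene","top"):
    for b in regions_of("coupon",cam):
        I=im if cam=="scene" else im2
        print(cam,b["score"],b["rect"],I[b["region"]].mean(0).round())
E
```

```text
scene 0.67 [272.7, 139.3, 285.2, 157.6] [ 32.  72. 157.]
scene 0.6 [333.4, 180.4, 349.2, 205.3] [116.  58.  13.]
scene 0.58 [265.6, 177.8, 288.2, 199.9] [121. 119. 124.]
scene 0.53 [183.5, 167.3, 204.7, 181.7] [200. 101.  13.]
top 0.77 [305.9, 264.4, 326.4, 277.5] [128.  88.  61.]
top 0.77 [358.7, 236.6, 374.2, 256.0] [ 54.  98. 198.]
top 0.55 [357.8, 136.1, 377.1, 158.7] [219. 119.  48.]
top 0.34 [366.7, 185.8, 398.2, 209.0] [63. 62. 64.]
```

View pics/s3.png

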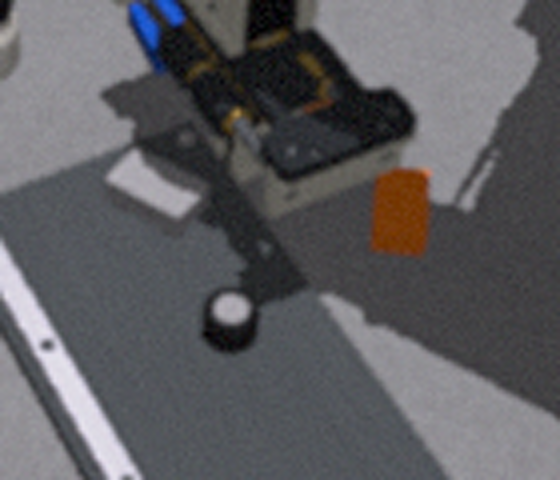

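The scene crop shows the grey coupon at (155,185), clear of the gripper, with the mount at (230,315) well away. Starting the push towards the rail.

arm_command(commands=[{"tx":-0.05,"ty":0,"tz":0,"twist":0},{"tx":-0.09,"ty":0,"tz":0,"twist":0},{"tx":-0.12,"ty":0,"tz":0,"twist":0},{"tx":-0.16,"ty":0,"tz":0,"twist":0},{"tx":-0.2,"ty":0,"tz":0,"twist":0},{"tx":-0.24,"ty":0,"tz":0,"twist":0},{"tx":-0.28,"ty":0,"tz":0,"twist":0},{"tx":-0.3,"ty":0,"tz":0,"twist":0}])

```text
t: 3.92
eef_pos: [0.5031, -0.0303, 0.0189]
ee_rot: [-3.141, 0.0, 3.061]
force: [-1.0, -0.4, 1.0]
width: 0.0003
gripper_force: 0.6
```

```bash
cat >> h.py <<'E'
EX=np.array([.9966,-.0829]);EY=np.array([.0829,.9966])
def uv(p): p=np.array(p)[:2];return (p@EX).round(4),(p@EY).round(4)
def look(name=None,x0=None):
    s=get_state();print("tcp uv",uv(s['eef_pos']),s['eef_pos'][2].round(4),"F",s['force'].round(1),"t",s['t'])
    im=grab_frame("scene");best=None
    for b in regions_of("coupon","scene"):
        m=b["region"];c=im[m].mean(0)
        if np.ptp(c)<25 and m.any():
            t=(m&(im.min(2)>130)).astype(np.uint8)
            if t.sum()<10: t=m.astype(np.uint8)
            # rectify top face to world mm grid, fit rectangle
            pts=np.array([uv(ray("scene",p[0],.03)) for p in cv2.findNonZero(t)],np.float32)*1000
            r=cv2.minAreaRect(pts.astype(np.float32));print(round(b["score"],2),"rect",np.round(b["rect"]),"coupon uv mm",np.round(r[0],1),"size",np.round(r[1],1),"ang",round(r[2],1),t.sum());best=best or b["rect"]
    if name and best:
        x=int((best[0]+best[2])/2);y=int((best[1]+best[3])/2)
        save(cv2.resize(im[max(0,y-60):y+60,x-80:x+80],(800,600),interpolation=cv2.INTER_CUBIC),name)
E
python3 -c "
from h import *
look('s4.png')"
```

```text
tcp uv (np.float64(0.5039), np.float64(0.0115)) 0.0189 F [-1.  -0.4  1. ] t 3.9167
0.7 rect [246. 184. 267. 205.] coupon uv mm [533.6   8.9] size [35.9 60.9] ang 0.5 317
0.32 rect [224. 131. 246. 163.] coupon uv mm [ 532.  -129.4] size [15.1 62.4] ang 20.3 43
```

View pics/s4.png

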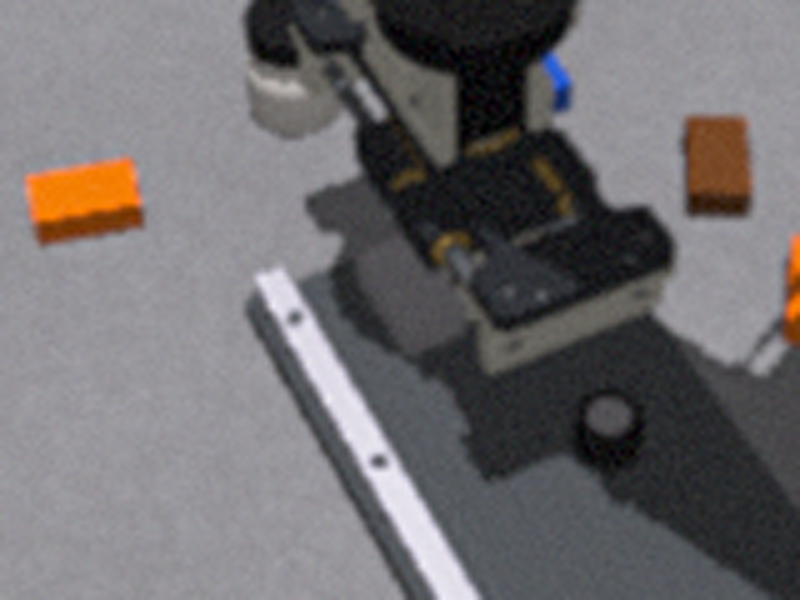

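The coupon at crop (410,295), in shadow, has turned nearly parallel to the rail. I'll close the remaining gap slowly.

arm_command(commands=[{"tx":-0.03,"ty":0,"tz":0,"twist":0},{"tx":-0.06,"ty":0,"tz":0,"twist":0},{"tx":-0.08,"ty":0,"tz":0,"twist":0},{"tx":-0.1,"ty":0,"tz":0,"twist":0},{"tx":-0.11,"ty":0,"tz":0,"twist":0},{"tx":-0.12,"ty":0,"tz":0,"twist":0},{"tx":-0.125,"ty":0,"tz":0,"twist":0},{"tx":-0.125,"ty":0,"tz":0,"twist":0}])

```text
t: 4.68
eef_pos: [0.5328, -0.0328, 0.019]
ee_rot: [3.142, 0.0, 3.061]
force: [-0.4, 0.5, -1.2]
width: 0.0006
gripper_force: 0.1
```

```bash
python3 -c "
from h import *
look()"
```

```text
tcp uv (np.float64(0.5337), np.float64(0.0115)) 0.019 F [-0.4  0.5 -1.2] t 4.6833
0.53 rect [235. 188. 258. 209.] coupon uv mm [561.5   9.5] size [61.9 31.2] ang 89.4 282
```

arm_command(commands=[{"tx":-0.004,"ty":0,"tz":0,"twist":0},{"tx":-0.008,"ty":0,"tz":0,"twist":0},{"tx":-0.012,"ty":0,"tz":0,"twist":0},{"tx":-0.016,"ty":0,"tz":0,"twist":0},{"tx":-0.02,"ty":0,"tz":0,"twist":0},{"tx":-0.02,"ty":0,"tz":0,"twist":0},{"tx":-0.02,"ty":0,"tz":0,"twist":0},{"tx":-0.02,"ty":0,"tz":0,"twist":0}])

```text
t: 5.45
eef_pos: [0.5329, -0.0335, 0.0182]
ee_rot: [-3.14, -0.008, 3.06]
force: [-13.3, 5.3, 9.6]
width: 0.0004
gripper_force: 7.2
```

```bash
python3 -c "
from h import *
look()"
```

```text
tcp uv (np.float64(0.5339), np.float64(0.0108)) 0.0182 F [-13.3   5.3   9.6] t 5.45
0.55 rect [236. 186. 257. 212.] coupon uv mm [562.6  10.9] size [64.8 32.5] ang 86.8 312
```

arm_command(commands=[{"tx":0.03,"ty":0,"tz":0,"twist":0},{"tx":0.1,"ty":0,"tz":0,"twist":0},{"tx":0.15,"ty":0,"tz":0,"twist":0},{"tx":0.15,"ty":-0.1,"tz":0,"twist":0},{"tx":0.15,"ty":-0.2,"tz":0,"twist":0},{"tx":0.15,"ty":-0.29,"tz":0,"twist":0},{"tx":0.15,"ty":-0.29,"tz":0,"twist":0},{"tx":0.15,"ty":-0.29,"tz":0,"twist":0}])

```text
t: 6.22
eef_pos: [0.4947, -0.1032, 0.0193]
ee_rot: [3.141, 0.001, 3.059]
force: [-0.1, 0.8, -0.4]
width: 0.0006
gripper_force: 0.0
```

```bash
python3 -c "
from h import *
look('s5.png')"
```

```text
tcp uv (np.float64(0.5015), np.float64(-0.0619)) 0.0193 F [-0.1  0.8 -0.4] t 6.2167
0.84 rect [237. 183. 255. 213.] coupon uv mm [561.4   6.4] size [57.6 32. ] ang 89.5 262
0.5 rect [298. 276. 325. 305.] coupon uv mm [553.8 255.7] size [47.1 41.6] ang 0.1 279
```

View pics/s5.png

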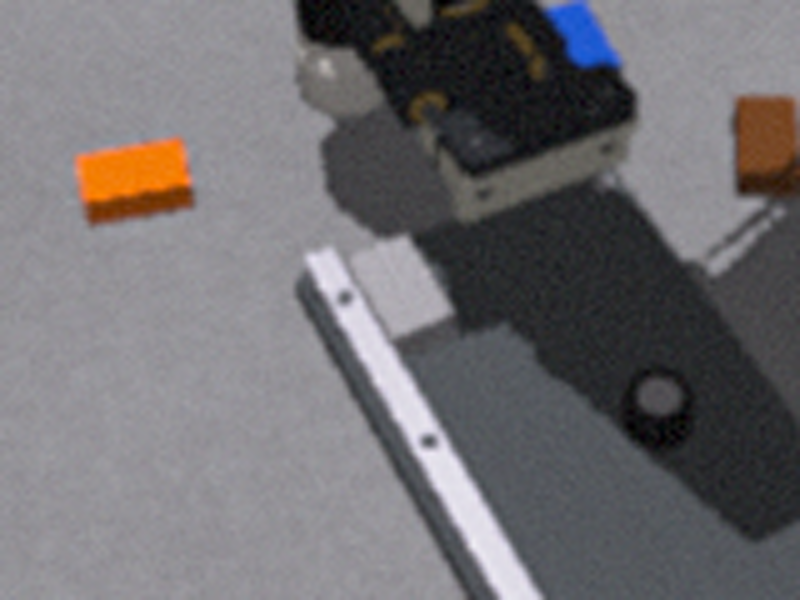

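Flush: the coupon at crop (400,285) lies against the rail face with no visible gap. Next I move behind its end.

arm_command(commands=[{"tx":-0.06,"ty":0,"tz":0,"twist":0},{"tx":-0.12,"ty":0,"tz":0,"twist":0},{"tx":-0.18,"ty":0,"tz":0,"twist":0},{"tx":-0.22,"ty":0,"tz":0,"twist":0},{"tx":-0.225,"ty":0.03,"tz":0,"twist":0},{"tx":-0.225,"ty":0.06,"tz":0,"twist":0},{"tx":-0.225,"ty":0.09,"tz":0,"twist":0},{"tx":-0.225,"ty":0.12,"tz":0,"twist":0}])

```text
t: 6.98
eef_pos: [0.5521, -0.076, 0.0189]
ee_rot: [-3.141, -0.001, 3.061]
force: [0.9, -0.7, -0.8]
width: 0.0003
gripper_force: 0.4
```

```bash
python3 -c "
from h import *
look()"
```

```text
tcp uv (np.float64(0.5565), np.float64(-0.03)) 0.0189 F [ 0.9 -0.7 -0.8] t 6.9833
0.74 rect [244. 200. 257. 213.] coupon uv mm [561.7  35.5] size [32.3 33.1] ang 86.2 178
```

arm_command(commands=[{"tx":0,"ty":0.05,"tz":0,"twist":0},{"tx":-0.002,"ty":0.1,"tz":0,"twist":0},{"tx":-0.003,"ty":0.15,"tz":0,"twist":0},{"tx":-0.004,"ty":0.2,"tz":0,"twist":0},{"tx":-0.005,"ty":0.25,"tz":0,"twist":0},{"tx":-0.006,"ty":0.3,"tz":0,"twist":0},{"tx":-0.007,"ty":0.34,"tz":0,"twist":0},{"tx":-0.008,"ty":0.36,"tz":0,"twist":0}])

```text
t: 7.75
eef_pos: [0.5625, 0.0142, 0.0191]
ee_rot: [3.142, 0.0, 3.062]
force: [-1.1, -1.9, 0.3]
width: 0.0005
gripper_force: 0.9
```

```bash
python3 -c "
from h import *
look('s6.png')"
```

```text
tcp uv (np.float64(0.5594), np.float64(0.0608)) 0.0191 F [-1.1 -1.9  0.3] t 7.75
```

```bash
python3 -c "
from h import *
im=grab_frame('scene')
p=np.r_[.56*EX+.12*EY,.03];x,y=proj('scene',p).astype(int);print(x,y)
save(cv2.resize(im[y-60:y+60,x-80:x+80],(800,600),interpolation=cv2.INTER_CUBIC),'s6.png')"
```

```text
270 235
```

View pics/s6.png

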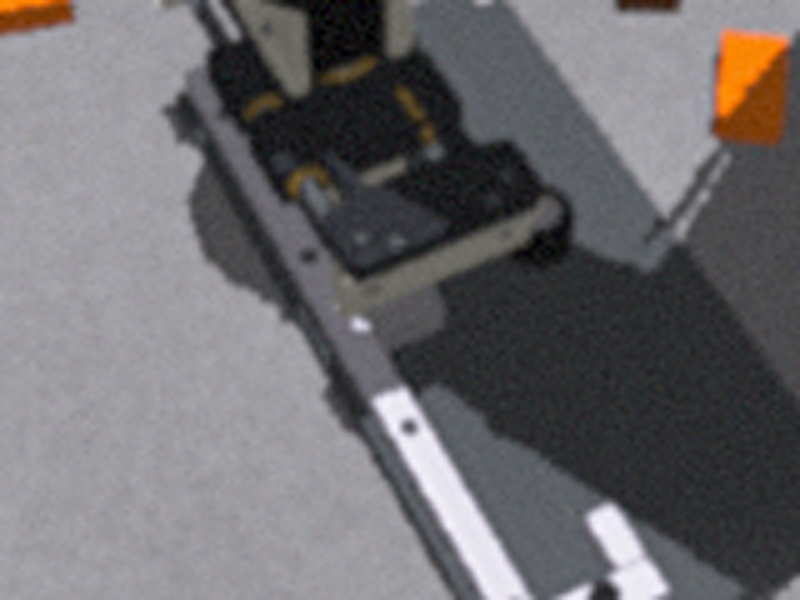

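The coupon's front end at crop (405,325) still touches the rail, and the pocket is ahead at (560,560). Continuing.

arm_command(commands=[{"tx":0,"ty":0.03,"tz":0,"twist":0},{"tx":0,"ty":0.07,"tz":0,"twist":0},{"tx":0,"ty":0.11,"tz":0,"twist":0},{"tx":0,"ty":0.15,"tz":0,"twist":0},{"tx":0,"ty":0.19,"tz":0,"twist":0},{"tx":0,"ty":0.22,"tz":0,"twist":0},{"tx":0,"ty":0.24,"tz":0,"twist":0},{"tx":0,"ty":0.24,"tz":0,"twist":0}])

```text
t: 8.57
eef_pos: [0.5673, 0.0736, 0.0191]
ee_rot: [3.141, 0.0, 3.062]
force: [-0.0, -0.4, -0.9]
width: 0.0006
gripper_force: 0.0
```

```bash
python3 -c "
from h import *
look()
im=grab_frame('scene')
p=np.r_[.56*EX+.20*EY,.03];x,y=proj('scene',p).astype(int);print(x,y)
save(cv2.resize(im[y-45:y+45,x-60:x+60],(800,600),interpolation=cv2.INTER_CUBIC),'s7.png')
f=lambda a,b,z:uv(ray('scene',(a,b),z))
"
```

```text
tcp uv (np.float64(0.5593), np.float64(0.1204)) 0.0191 F [-0.  -0.4 -0.9] t 8.5667
0.41 rect [281. 257. 293. 269.] coupon uv mm [561.3 190.2] size [30.8 15. ] ang 6.9 100
0.3 rect [226. 134. 241. 160.] coupon uv mm [ 532.8 -139.5] size [22.3 42.9] ang 41.1 66
289 266
```

View pics/s7.png

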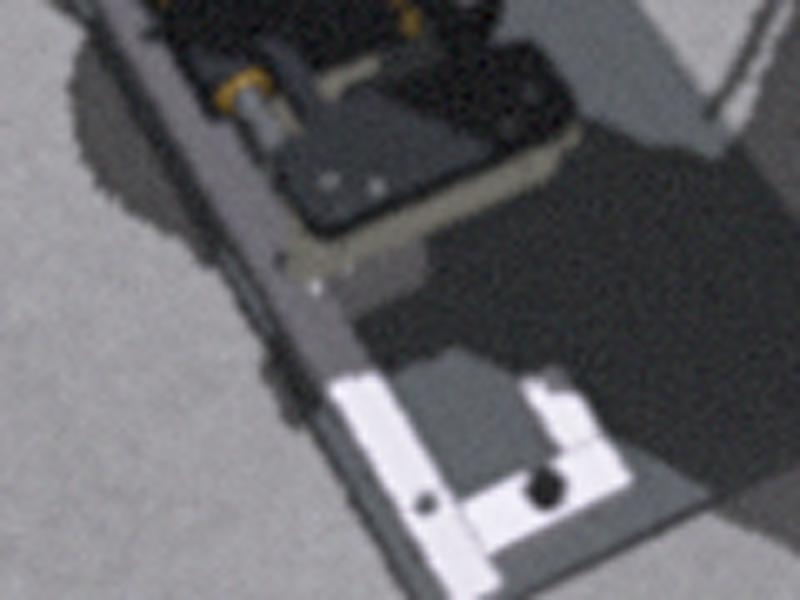

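The coupon front at crop (385,290) is against the rail, and the open pocket is ahead at (470,440). Now the final stretch, slowly.

arm_command(commands=[{"tx":0,"ty":0.03,"tz":0,"twist":0},{"tx":0,"ty":0.06,"tz":0,"twist":0},{"tx":0,"ty":0.09,"tz":0,"twist":0},{"tx":0,"ty":0.12,"tz":0,"twist":0},{"tx":0,"ty":0.15,"tz":0,"twist":0},{"tx":0,"ty":0.18,"tz":0,"twist":0},{"tx":0,"ty":0.2,"tz":0,"twist":0},{"tx":0,"ty":0.21,"tz":0,"twist":0}])

```text
t: 9.38
eef_pos: [0.5714, 0.1256, 0.0191]
ee_rot: [3.142, 0.0, 3.061]
force: [0.0, -1.2, 0.9]
width: 0.0004
gripper_force: 0.5
```

```bash
python3 -c "
from h import *
look()
"
```

```text
tcp uv (np.float64(0.559), np.float64(0.1726)) 0.0191 F [ 0.  -1.2  0.9] t 9.3833
```

Inching forward until the stop pushes back.

arm_command(commands=[{"tx":0,"ty":0.01,"tz":0,"twist":0},{"tx":0,"ty":0.02,"tz":0,"twist":0},{"tx":0,"ty":0.03,"tz":0,"twist":0},{"tx":0,"ty":0.035,"tz":0,"twist":0},{"tx":0,"ty":0.04,"tz":0,"twist":0},{"tx":0,"ty":0.045,"tz":0,"twist":0},{"tx":0,"ty":0.05,"tz":0,"twist":0},{"tx":0,"ty":0.05,"tz":0,"twist":0}])

```text
t: 10.15
eef_pos: [0.5724, 0.1373, 0.0191]
ee_rot: [3.141, 0.0, 3.061]
force: [0.8, 0.2, -1.2]
width: 0.0001
gripper_force: 0.0
```

arm_command(commands=[{"tx":0,"ty":0.004,"tz":0,"twist":0},{"tx":0,"ty":0.008,"tz":0,"twist":0},{"tx":0,"ty":0.012,"tz":0,"twist":0},{"tx":0,"ty":0.016,"tz":0,"twist":0},{"tx":0,"ty":0.02,"tz":0,"twist":0},{"tx":0,"ty":0.024,"tz":0,"twist":0},{"tx":0,"ty":0.024,"tz":0,"twist":0},{"tx":0,"ty":0.024,"tz":0,"twist":0}])

```text
t: 10.82
eef_pos: [0.5728, 0.1433, 0.0191]
ee_rot: [3.141, 0.0, 3.061]
force: [-0.4, 0.2, 0.7]
width: 0.0005
gripper_force: 0.0
```

```bash
python3 -c "
from h import *
look()
im=grab_frame('scene')
p=np.r_[.56*EX+.23*EY,.03];x,y=proj('scene',p).astype(int);print(x,y)
save(cv2.resize(im[y-30:y+30,x-40:x+40],(800,600),interpolation=cv2.INTER_CUBIC),'s8.png')
"
```

```text
tcp uv (np.float64(0.559), np.float64(0.1903)) 0.0191 F [-0.4  0.2  0.7] t 10.8167
0.62 rect [283. 270. 292. 284.] coupon uv mm [572.4 218.9] size [27.  13.1] ang 61.1 49
0.57 rect [223. 134. 244. 157.] coupon uv mm [ 524.3 -137.9] size [32.1 47.1] ang 72.1 95
297 279
```

View pics/s8.png

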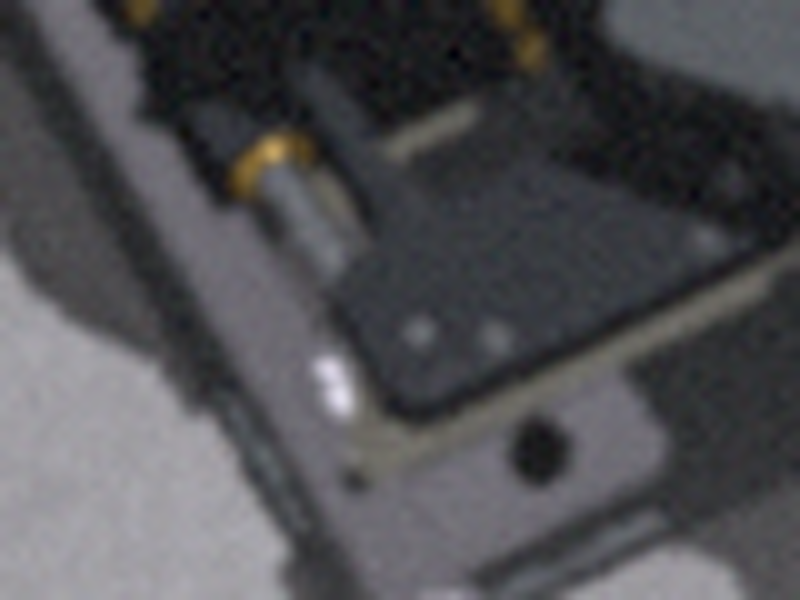

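The gripper covers the pocket and there is no resistance yet, so I keep inching.

arm_command(commands=[{"tx":0,"ty":0.004,"tz":0,"twist":0},{"tx":0,"ty":0.008,"tz":0,"twist":0},{"tx":0,"ty":0.012,"tz":0,"twist":0},{"tx":0,"ty":0.016,"tz":0,"twist":0},{"tx":0,"ty":0.02,"tz":0,"twist":0},{"tx":0,"ty":0.02,"tz":0,"twist":0},{"tx":0,"ty":0.02,"tz":0,"twist":0},{"tx":0,"ty":0.02,"tz":0,"twist":0}])

```text
t: 11.63
eef_pos: [0.5724, 0.1451, 0.0191]
ee_rot: [-3.138, -0.002, 3.06]
force: [1.5, -13.3, 4.8]
width: 0.0006
gripper_force: 6.9
```

The stop pushes back with 13 N. I'll back straight off along the rail, rise and check.

arm_command(commands=[{"tx":0,"ty":-0.03,"tz":0,"twist":0},{"tx":0,"ty":-0.1,"tz":0,"twist":0},{"tx":0,"ty":-0.2,"tz":0,"twist":0},{"tx":0,"ty":-0.3,"tz":-0.1,"twist":0},{"tx":0.1,"ty":-0.45,"tz":-0.2,"twist":0},{"tx":0.1,"ty":-0.6,"tz":-0.3,"twist":0},{"tx":0.1,"ty":-0.75,"tz":-0.4,"twist":0},{"tx":0.1,"ty":-0.75,"tz":-0.4,"twist":0}])

```text
t: 12.3
eef_pos: [0.5334, -0.0393, 0.1224]
ee_rot: [3.14, 0.004, 3.06]
force: [0.6, -0.2, 0.6]
width: 0.0008
gripper_force: 0.0
```

```bash
python3 -c "
from h import *
look()
im=grab_frame('scene')
p=np.r_[.555*EX+.23*EY,.03];x,y=proj('scene',p).astype(int);print(x,y)
im=im[y-30:y+30,x-40:x+40];save(cv2.resize(im,(800,600),interpolation=cv2.INTER_CUBIC),'s9.png')
for n in('mount','slug','jar'):print(n,[(round(b['score'],2),np.round(b['rect'])) for b in boxes_of(n,'scene')[:1]])
"
```

```text
tcp uv (np.float64(0.5349), np.float64(0.005)) 0.1224 F [ 0.6 -0.2  0.6] t 12.3
0.89 rect [287. 270. 310. 297.] coupon uv mm [560.8 235.4] size [32.2 50.3] ang 1.8 401
299 278
mount [(0.71, array([291., 213., 307., 230.]))]
slug [(0.81, array([359., 336., 383., 362.]))]
jar [(0.53, array([222., 135., 246., 158.]))]
```

View pics/s9.png

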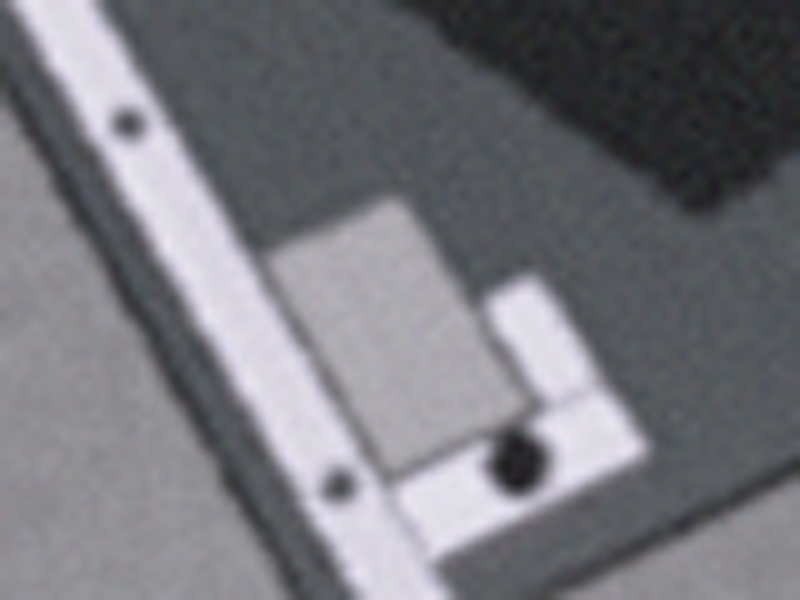

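The coupon at crop (395,340) is in the pocket, touching the stop at (455,450) and along the rail. The bystanders have not moved. One numeric check of parallelism before I hand in.

```bash
python3 - <<'E'
from h import *
im=np.mean([grab_frame("scene").astype(float) for _ in range(8)],0).astype(np.float32)
c=calibration("scene")
U=np.arange(.535,.600,.00025)
def grid(vs,z):
    m=np.array([[proj("scene",np.r_[u*EX+v*EY,z],c) for u in U] for v in vs],np.float32)
    return cv2.remap(im,m[...,0],m[...,1],cv2.INTER_CUBIC).mean(2)
vs=np.arange(.213,.256,.004)
g=grid(vs,.03);e=[];o=[]
for r in g:   # dark seam between coupon & rail; coupon outer edge
    d=np.gradient(cv2.GaussianBlur(r[None],(0,0),3)[0])
    o.append(U[:80][d[:80].argmax()]); k=slice(100,220);e.append(U[k][d[k].argmax()])
print("outer",np.round(np.array(o)*1e3,1),np.polyfit(vs[:6],o[:6],1)[0]);print("rail seam z.03",np.round(np.array(e)*1e3,1),np.polyfit(vs,e,1)[0])
v2=np.arange(.07,.20,.01);h=[]
for r in grid(v2,.024):
    d=np.gradient(cv2.GaussianBlur(r[None],(0,0),3)[0]);h.append(U[100:220][d[100:220].argmax()])
print("rail edge z.024",np.round(np.array(h)*1e3,1),np.polyfit(v2,h,1)[0])
E
```

```text
outer [545.2 544.7 544.7 545.2 545.  545.  545.7 546.7 546.5 546.5 546.5] 7.652240270156319e-15
rail seam z.03 [577.7 577.7 577.5 577.5 577.2 577.5 577.5 577.5 577.5 577.5 586. ] 0.09204545454544807
rail edge z.024 [575.  574.7 575.  575.2 575.2 575.2 575.  575.  575.  575.  575.  575.2
 575. ] 0.0005494505494495864
```

The coupon's outer edge is at 545.0 mm and the rail face at 575.0 mm, 30 mm apart and parallel, so it is flush.

```bash
python3 -c "
from station import *
print(job_done())"
```

```text
the job is handed in; nothing more can be done
None
```

I pushed the coupon flush to the rail, slid it into the pocket until the stop pushed back with about 13 N, and withdrew; at the last check it lay parallel against the rail and touching the stop, with the bystanders unmoved, and I handed the job in at about 13 s (no verdict returned).

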